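# Let the tilting work rest down off its ratchet

### The job

The tilting work rest is standing up on its ratchet with a finished part on it. Press the pawl free with a fingertip so that it stays clear of the teeth, push the raised plate all the way down flat onto its buffers, then press the pawl back into the teeth so that the rest is ready for its next use. Only touch and push: grip nothing, do not raise the plate, and leave the tools and parts around it where they lie.

Things in the scene. Friction and masses are not known exactly. Their poses are not given: they have to be found in the camera images.
- tilt_rest: the bench unit itself, bolted down: grey steel base plate 216 x 186 x 10 mm with two side frames, standing on the worktop. The origin is on the worktop straight below the middle of the hinge; x runs from the hinge towards the free edge of the plate (away from the robot), y to the left, z up. The toothed wheel and the pawl are on its right side (-y)
- rest_hinge (a point): centre of the plate's hinge axis, 82 mm above the worktop; the axis runs along y of tilt_rest. The hinge is stiff with friction and stays at whatever tilt it is left; with the pawl free, some 6 to 12 N straight down on the push strip moves it. With the pawl in mesh it goes down by no more than one tooth (0.21 rad)
- rest_plate (a joint): tilt of the plate: 0 rad = flat on its two rubber buffers (hard stop), grows as the free edge rises. It starts between 0.50 and 0.90
- push_strip (a point): middle of the top of the ribbed black rubber strip (28 x 110 mm) along the free edge of the aluminium plate (156 x 136 x 8 mm). It lies 128 mm from the hinge axis along the plate and 16 mm above the plane of the axis. Its x axis points along the plate to the free edge, z out of the plate. A yellow block is strapped to the plate nearer the hinge; strap screws stand 29 mm above the plate
- rest_pawl (a joint): angle of the steel rocker pawl on the right side: 0 to 0.08 rad = in mesh between the teeth, 0.11 = riding on the tooth tips, 0.45 = fully clear (stop). A spring plunger snaps it over at 0.225 and keeps it at either end. Both its tabs are level at 0.225 and tilt with it
- pawl_pin (a point): pin about which the steel rocker pawl turns, on the right side of the unit: 60 mm before (-x of tilt_rest) and 58 mm above the hinge axis; the pin runs along y of tilt_rest. The toothed wheel below it has radius 52 mm about the hinge axis and is 8 mm thick
- release_tab (a point): middle of the top face of the pawl's release tab (22 x 32 x 5 mm, ribbed steel): of the two thumb tabs the one nearer the plate, above the wheel. In mesh it is 36 mm along +x and 18 mm above the pin. Pressed straight down (3 to 6 N) it swings the pawl out of the teeth: it sinks 17 mm and shifts 4 mm along +x to the stop, still 8 mm above the wheel
- catch_tab (a point): middle of the top face of the pawl's other tab (22 x 32 x 5 mm), on the near side of the pin, nearest the robot. With the pawl clear it stands 10 mm above and 30 mm before (-x) the pin; pressed straight down (3 to 6 N) it sinks 14 mm and shifts 2 mm along -x as the pawl swings back into the teeth
- pliers: combination pliers 63 x 184 x 13 mm with red handles, lying to the left of the rest; leave them alone
- hex_key: bent hex key 30 x 88 x 5 mm, lying to the right of the rest; leave it alone
- block: red moulded block 70 x 48 x 16 mm, lying to the left of the rest; leave it alone
- washer_tin: round white tin, 70 mm across, 23 mm high, standing to the left of the rest; leave it alone
- caliper: sliding caliper 72 x 183 x 18 mm, lying to the right near the front edge; leave it alone

How it is judged (in metres and radians):
On the way, in this order (a step that is already met when the one before it is completed fails the run):
1. the pawl is pressed clear of the teeth while the plate is still up (value of joint rest_pawl above 0.32 rad and value of joint rest_plate above 0.4 rad), for 0.2 s.
2. the plate is pushed down flat with the pawl still clear (value of joint rest_plate below 0.035 rad and value of joint rest_pawl above 0.3 rad), for 0.2 s.
3. the pawl is pressed back between the teeth (value of joint rest_pawl below 0.08 rad), for 0.2 s.
At the end, for the whole second after the job is handed in: The plate lies flat on its buffers (tilt below 0.035 rad) and at rest, and the pawl is back between the teeth (below 0.08 rad) (value of joint rest_plate below 0.035 rad and value of joint rest_pawl below 0.08 rad and velocity of joint rest_plate below 0.05 rad/s); the robot touches nothing.
It fails at once if the plate is raised (value of joint rest_plate above 0.96 rad or (value of joint rest_plate above 0.15 rad and velocity of joint rest_plate above 0.4 rad/s)).
It fails at once if a tool or part lying around is moved more than 20 mm or lifted (distance of any of pliers, hex_key, block, washer_tin, caliper from where it was at the start of the episode above 0.02 m).
It also fails if it takes over 51 s, if anything falls off the work surface, if the arm or the gripper's body presses on something with over 40 N, if the wrist force passes 120 N, or if a joint passes its speed limit or range.

### The arm

A 6-joint arm with a two-finger parallel gripper is mounted at the origin on a cart in front of the work surface, level with it; the furniture and walls round the work are solid. World frame = base frame: x ahead of the robot, y to its left, z up, the work surface at z = 0. Lengths are in mm, angles in rad, forces in N, time in s.
With the tool pointing down it reaches from about 350 to 775 mm from the base axis. Payload 5.5 kg.
Tool frame: the origin (TCP) lies on the centre line of the jaws, within the pads' length; the fingertips stand ahead of it and the grasp point (between the pads) lies 3 mm ahead of it (bot.tips_ahead is the z of the fingertips in the tool frame, in mm); z points along the fingers, y is the line along which they close (so a half turn about z gives the same grasp; the last joint's range is limited). The gripper opens to 85 mm and grips with 20 to 120 N. Pads are 22 mm wide; open, the fingers measure 114 mm over their backs; the gripper's body (76 mm by 85 mm) begins 54 mm behind the grasp point. The pads swing forward as they close: fully open they stand 13 mm farther back than shut.
Start: joints at [0.99, 0.313, 0.046, 1.304, 0, 1.431], TCP at [245.361, 520.067, 229.523] pointing down, gripper open.
Joint ranges: [-2.76, 2.76], [-0.86, 1.69], [-1.03, 1.26], [-2.2, 2.34], [-1.47, 1.5], [-3.14, 3.14]. Speed limits (rad/s): [2.57, 2.57, 3.14, 3.14, 3.14, 3.14].

### API

Orientations are given as a unit quaternion [x, y, z, w].
In Python, from cell import sensors, grab_frame, order, spot_in, pinpoint, bot gives the robot as it stands. The module is installed in compiled form; this text tells all that it offers.
- The arm moves only by the tool carry_out, never from a script. Its argument "moves" is text: rows parted by semicolons, each of 5 numbers parted by spaces: the shift along the tool's x, y, z in m, then the turn about the tool's z in rad, then the opening, from -1 (shut) to 1 (fully open). In form: dx dy dz yaw fingers; .... A call has 1 to 8 rows; each row is the pose to reach, as a shift and turn from the pose commanded when the call began, along the tool's axes at that moment; what a row does not reach only later rows make up. A row lasts 1/10 s, in which the tool goes at most 50 mm and 8.59 degrees, less where a joint would pass 70% of its speed; a pose out of reach is approached as far as the arm can. A call with a gripper value outside its range is refused whole. The fingers move at their own pace and stop on an object; the grip force is fixed at half the most. Time passes only in rows, so rows that repeat a pose let the fingers close. It gives the time, the measured TCP pose, the force, the opening and the grip force at its end, in the units of the state.
- sensors.read_state(): the state, without advancing time (a new reading comes with each control period).
- grab_frame(name): name is "side" or "top"; returns a dict with "frame" (420x560x3 uint8, red, green, blue), "fov_y" (degrees; the focal length in pixels is half the picture's height over the tangent of half this angle, whatever the lens; pixels are square), "cx", "cy" (the principal point, pixels), "rvec" (rotation vector, rad) and "tvec" (3), from world to camera coordinates, as OpenCV has them. Camera axes: x right, y down, z forward; pixel columns grow to the right and rows downward; lengths in mm; the calibration is good to about 2 mm. A picture is of the moment at which its call begins. There is no depth.
- order.finish_job(): hands the job in; it is judged then, once.
Trained networks look in a picture, given as the dict that the camera call returned (one of the last four; its "shot" number tells which), for a name from the list of things; names that differ only in an ending like _2 or _b are one class to them, and where a whole thing is asked for, a point or a joint stands for the part that bears it (a point fixed in the world has none). Each returns a list of dicts, best first, with "score" (0 to 1); they miss things now and then, are a little off and sometimes report something else, mostly with a low value. They report only what shows in the picture. A call takes as long as a camera call.
- spot_in(query, picture): "rect" ([left, top, width, height] in pixels, round what is visible of it).
- pinpoint(query, picture): "location" ([column, row] in pixels: a listed point, or the origin of a listed thing).
The state is a dict: "t": time; "joint_pos": joint angles; "dq": joint speeds; "joint_efforts": joint torques, N m; "position": TCP position; "orientation": TCP orientation; "force": force on the tool from outside, world axes, zero at the start; "torque": the same for the moment, N m; "opening": finger opening in mm; "finger_force": force on a finger pad.
Only numpy, scipy, OpenCV 4.12 (cv2) and the standard library are available. Lean on these libraries where they do the work, as an engineer would, in place of code of your own. Each camera call takes 0.05 s, during which the arm holds its last target. There are 200 camera calls.

## Working session

There is one attempt and no reset: what is moved stays moved. The work goes in short steps, Python scripts to look and compute and a tool call to move; the robot and the scene stay as the last step left them, time stands still between calls to the robot, and variables do not carry over. Pictures are saved under pics/ and viewed, at most 10 in all, crops included, and the job is handed in when it is done.

Besides the shell and the picture viewer there is one more tool, called after "Emit:" by a JSON object that holds its "api" and its "payload", one argument or row to a line. carry_out: Moves the arm, as the interface text tells. Its arguments: {"type":"object","properties":{"moves":{"type":"string"}},"required":["moves"]}

```bash
mkdir -p pics; cat > h.py <<'E'
import numpy as np,cv2,json
from cell import sensors, grab_frame, order, spot_in, pinpoint, bot
from scipy.spatial.transform import Rotation as R
def K(p):
    f=p["frame"].shape[0]/2/np.tan(np.radians(p["fov_y"])/2)
    return np.array([[f,0,p["cx"]],[0,f,p["cy"]],[0,0,1]])
def P(p): return K(p)@np.c_[cv2.Rodrigues(np.array(p["rvec"],float))[0],np.array(p["tvec"],float)]
def proj(p,X): 
    x=P(p)@np.append(X,1); return x[:2]/x[2]
def tri(a,ua,b,ub):
    X=cv2.triangulatePoints(P(a),P(b),np.array(ua,float),np.array(ub,float))[:,0]; X=X[:3]/X[3]
    return X, np.linalg.norm(proj(a,X)-ua), np.linalg.norm(proj(b,X)-ub)
E
python3 - <<'E'
from h import *
s=grab_frame("side");t=grab_frame("top")
for n,p in(("side",s),("top",t)): cv2.imwrite(f"pics/{n}0.png",p["frame"][:,:,::-1])
for q in["tilt_rest","rest_hinge","push_strip","pawl_pin","release_tab","catch_tab"]:
    a=pinpoint(q,s);b=pinpoint(q,t)
    print(q,[(np.round(x["location"]),round(x["score"],2)) for x in a[:2]],[(np.round(x["location"]),round(x["score"],2)) for x in b[:2]])
    if a and b: print(tri(s,a[0]["location"],t,b[0]["location"]))
print(bot.tips_ahead, sensors.read_state())
for p in(s,t): print(-cv2.Rodrigues(np.array(p["rvec"]))[0].T@p["tvec"])
E
```

```text
tilt_rest [(array([276., 225.]), 0.75)] [(array([258., 226.]), 0.56)]
(array([532.40350627,  43.74552622,   9.66952353]), np.float64(2.0029679384761243), np.float64(1.5544725211196577))
rest_hinge [(array([276., 203.]), 0.62)] [(array([256., 218.]), 0.61)]
(array([538.70847096,  43.64231873,  83.08966502]), np.float64(0.48741856551453183), np.float64(0.3793941554299391))
push_strip [(array([316., 177.]), 0.97)] [(array([252., 172.]), 0.59)]
(array([642.39503128,  48.5409719 , 162.10856442]), np.float64(0.19258907776423886), np.float64(0.15025473368888437))
pawl_pin [(array([244., 201.]), 0.87)] [(array([286., 242.]), 0.96)]
(array([466.99138723, -34.1047284 , 139.66345155]), np.float64(0.18354780429058498), np.float64(0.13796332783058043))
release_tab [(array([261., 198.]), 0.92)] [(array([291., 227.]), 0.86)]
(array([504.85197369, -45.91983147, 158.15335074]), np.float64(1.8476424737575161), np.float64(1.3932415887989993))
catch_tab [(array([232., 200.]), 0.66), (array([240., 197.]), 0.35)] [(array([286., 257.]), 0.58)]
(array([434.21100221, -32.31001093, 140.67513224]), np.float64(
[... 163 characters left out ...]
 -1.00741687e-05,  1.43121124e+00]), 'dq': array([-2.07410559e-05,  8.10690875e-04, -1.15102209e-03,  5.92724967e-04,
        4.81970238e-04,  1.72220597e-04]), 'joint_efforts': array([-1.89890554e-03, -4.80292332e+01,  2.98746336e+01, -2.57414849e-04,
       -3.31155024e-04, -1.50849786e-05]), 'position': array([245.38090108, 520.05320271, 229.54847178]), 'orientation': array([2.18643974e-01, 9.75804698e-01, 5.19964662e-05, 2.49543065e-05]), 'force': array([-0.11325631,  0.35429972,  0.41717601]), 'torque': array([-0.00274727, -0.03622364, -0.00308722]), 'finger_force': 0.0, 'opening': 85.42585367273102}
[ 591.93302347 -909.36938891  742.03327951]
[ 327.59528843  -35.68488677 1378.48049827]
```

```bash
python3 -c "
import cv2,numpy as np
a=cv2.imread('pics/side0.png');b=cv2.imread('pics/top0.png')
cv2.imwrite('pics/both0.png',cv2.resize(np.hstack([a,b]),(800,300)))"
```

```text
(no output)
```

View pics/both0.png

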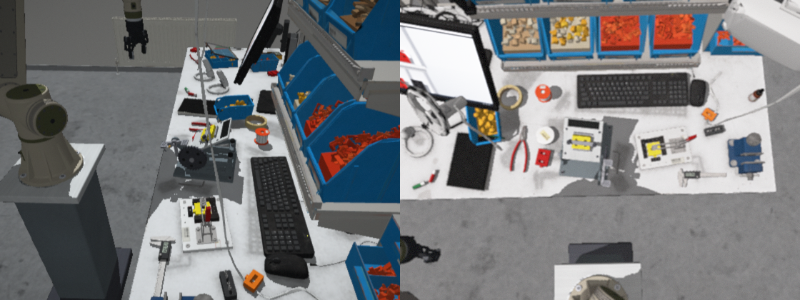

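```bash
python3 -c "
import cv2,numpy as np
a=cv2.imread('pics/side0.png')[150:270,215:345];b=cv2.imread('pics/top0.png')[150:280,200:330]
f=lambda i:cv2.resize(i,(400,400),interpolation=cv2.INTER_CUBIC)
cv2.imwrite('pics/crop0.png',np.hstack([f(a),f(b)]))"
```

```text
(no output)
```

View pics/crop0.png

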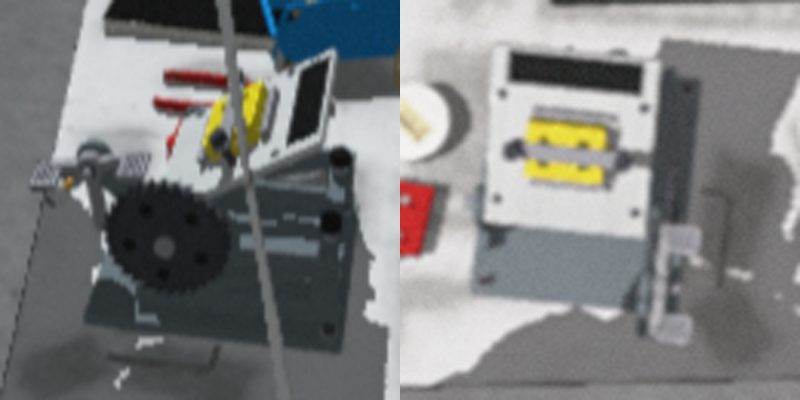

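```bash
python3 - <<'E'
from h import *
from scipy.optimize import least_squares
s=grab_frame("side");t=grab_frame("top")
obs=[]
for q in["tilt_rest","rest_hinge","push_strip","pawl_pin","release_tab","catch_tab"]:
    for p in(s,t):
        a=pinpoint(q,p)
        if a: obs.append((q,p,np.array(a[0]["location"])))
def pts(v):
    hx,hy,ps,th,yp,yt=v; c,n=np.cos(th),np.sin(th)
    L=dict(tilt_rest=(0,0,0),rest_hinge=(0,0,82),push_strip=(128*c-16*n,0,82+128*n+16*c),pawl_pin=(-60,yp,140),release_tab=(-24,yt,158),catch_tab=(-92,yt,136))
    C,S=np.cos(ps),np.sin(ps)
    return {k:np.array([hx+C*x-S*y,hy+S*x+C*y,z]) for k,(x,y,z) in L.items()}
f=lambda v:np.concatenate([proj(p,pts(v)[q])-u for q,p,u in obs])
r=least_squares(f,[538,44,0,.55,-80,-85],loss="soft_l1",x_scale=[10,10,.1,.1,10,10])
print(r.x,np.round(r.fun.reshape(-1,2),1) if 1 else 0)
for k,v in pts(r.x).items(): print(k,v.round(1))
E
```

```text
[ 5.37877457e+02  5.46806483e+01 -1.17947155e-01  5.09083358e-01
 -9.91440982e+01 -1.05699884e+02] [[  0.1  -1. ]
 [ -0.4  -0.5]
 [ -0.6  -1.6]
 [ -0.2  -0.2]
 [ -0.7   1.3]
 [  1.2   2.4]
 [  1.    3.4]
 [ -0.3 -12.7]
 [ -3.    0.6]
 [ -0.6  -0.8]
 [  1.4   2. ]
 [ -0.3   2.8]]
tilt_rest [537.9  54.7   0. ]
rest_hinge [537.9  54.7  82. ]
push_strip [641.1  42.4 158.4]
pawl_pin [466.6 -36.7 140. ]
release_tab [501.6 -47.5 158. ]
catch_tab [434.1 -39.5 136. ]
```

Emit:
{"api": "carry_out", "payload": {
  "moves": "-0.475 -0.403 0 -0.34 -1;-0.475 -0.403 0 -0.34 -1;-0.475 -0.403 0 -0.34 -1;-0.475 -0.403 0 -0.34 -1;-0.475 -0.403 0 -0.34 -1;-0.475 -0.403 0 -0.34 -1;-0.475 -0.403 0 -0.34 -1;-0.475 -0.403 0 -0.34 -1"
}}

```text
t: 2.2
position: [409.3, 158.7, 229.9]
orientation: [0.05, 0.999, 0.0, 0.001]
force: [1.7, -0.7, -1.0]
opening: 0.3
finger_force: 0.0
```

```bash
cat >> h.py <<'E'
def rel(*targets,ps=-.1):
    s=sensors.read_state(); r=R.from_quat(s["orientation"]); M=r.as_matrix()
    print("t",round(s["t"],2),"pos",s["position"].round(1),"F",s["force"].round(1),"open",round(s["opening"],1),"tips",bot.tips_ahead,"zaxis",M[:,2].round(3))
    ty=np.arctan2(M[1,1],M[0,1]); print("yaw",round(-((np.pi/2+ps)-ty),3) if 0 else round(ty-(np.pi/2-ps*-1),3))
    for T in targets: print(T,"->",(M.T@(np.array(T)-s["position"])/1000).round(4))
E
python3 -c "
from h import *
rel((503,-47,200),(503,-47,230))"
```

```text
t 2.2 pos [409.3 158.7 229.9] F [ 1.7 -0.7 -1. ] open 0.3 tips 22.0 zaxis [ 0.001  0.    -1.   ]
yaw -0.001
(503, -47, 200) -> [-0.1138 -0.1953  0.0299]
(503, -47, 230) -> [-1.139e-01 -1.953e-01 -1.000e-04]
```

Emit:
{"api": "carry_out", "payload": {
  "moves": "-0.114 -0.195 0 0 -1;-0.114 -0.195 0 0 -1;-0.114 -0.195 0 0 -1;-0.114 -0.195 0 0 -1;-0.114 -0.195 0 0 -1;-0.114 -0.195 0.02 0 -1;-0.114 -0.195 0.03 0 -1;-0.114 -0.195 0.03 0 -1"
}}

```text
t: 3.0
position: [501.1, -44.4, 197.9]
orientation: [0.05, 0.999, 0.0, -0.002]
force: [-0.7, 0.2, -0.6]
opening: 0.3
finger_force: 0.0
```

```bash
python3 - <<'E'
from h import *
s=grab_frame("side");t=grab_frame("top")
rel((503,-47,180))
st=sensors.read_state();tip=st["position"]-[0,0,22]
f=lambda p,u,w=32:cv2.resize(p["frame"][int(u[1])-w:int(u[1])+w,int(u[0])-w:int(u[0])+w,::-1],(400,400),interpolation=cv2.INTER_CUBIC)
print(proj(s,tip),proj(t,tip))
c=[np.array(proj(p,(503,-47,158))).astype(int) for p in(s,t)]
print(c)
cv2.imwrite('pics/c1.png',np.hstack([f(s,c[0]),f(t,c[1])]))
for q in["release_tab","catch_tab"]:
    a=pinpoint(q,s);b=pinpoint(q,t);print(q,a[:1],b[:1]); 
    if a and b: print(tri(s,a[0]["location"],t,b[0]["location"]))
E
```

```text
t 3.1 pos [502.2 -44.2 199.7] F [ 0.4 -0.3  0.7] open -0.2 tips 22.0 zaxis [-0.001  0.    -1.   ]
yaw 0.0
(503, -47, 180) -> [-0.0011 -0.0027  0.0197]
[257.7506111  190.48975512] [290.17606029 225.98115891]
[array([258, 198]), array([291, 226])]
release_tab [{'location': [258.0, 198.0], 'score': 0.92}] []
catch_tab [{'location': [228.3, 201.1], 'score': 0.86}] [{'location': [198.6, 218.2], 'score': 0.69}]
(array([492.90939994, 185.93311062,  25.36007682]), np.float64(35.80021958526319), np.float64(21.9942699089008))
```

View pics/c1.png

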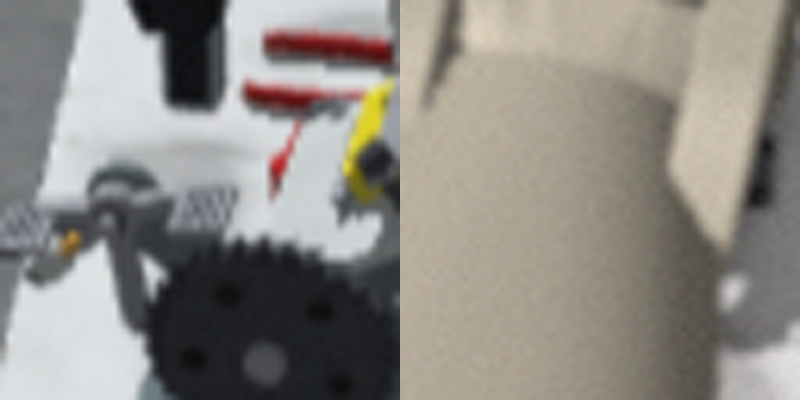

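Emit:
{"api": "carry_out", "payload": {
  "moves": "-0.001 -0.003 0.01 0 -1;-0.001 -0.003 0.016 0 -1;-0.001 -0.003 0.019 0 -1;-0.001 -0.003 0.021 0 -1;-0.001 -0.003 0.023 0 -1;-0.001 -0.003 0.025 0 -1;-0.001 -0.003 0.025 0 -1"
}}

```text
t: 4.0
position: [503.2, -48.0, 174.3]
orientation: [0.05, 0.999, 0.0, -0.0]
force: [0.1, -0.1, -0.1]
opening: 0.0
finger_force: 0.0
```

```bash
cat > look.py <<'E'
import sys
from h import *
s=grab_frame("side"); c=np.array([258,192]);w=32
im=cv2.resize(s["frame"][c[1]-w:c[1]+w,c[0]-w:c[0]+w,::-1],(512,512),interpolation=cv2.INTER_CUBIC)
cv2.imwrite(f'pics/{sys.argv[1]}.png',im)
rel((503,-47,160))
p=sensors.read_state()["position"]
for dz in(0,-22): print("tip crop",((proj(s,p+[0,0,dz])-c+w)*8).round())
print("tab crop",((proj(s,(503,-47,158))-c+w)*8).round())
E
python3 look.py c2
```

```text
t 4.05 pos [503.3 -48.  174.5] F [ 0.1 -0.1  0.2] open 0.4 tips 22.0 zaxis [-0.  0. -1.]
yaw -0.001
(503, -47, 160) -> [0.0004 0.0009 0.0145]
tip crop [257. 260.]
tip crop [259. 323.]
tab crop [258. 305.]
```

View pics/c2.png

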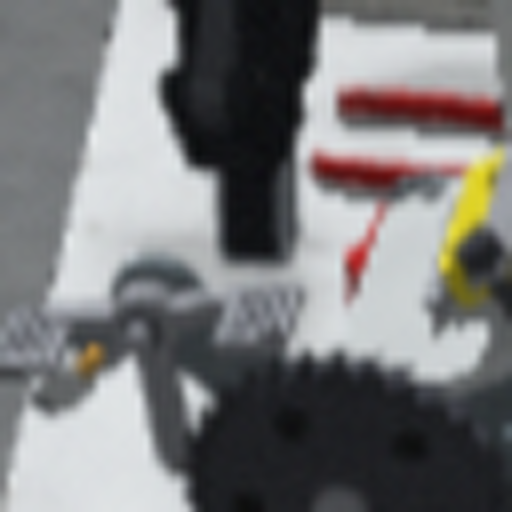

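Emit:
{"api": "carry_out", "payload": {
  "moves": "0 0.001 0.004 0 -1;0 0.001 0.008 0 -1;0 0.001 0.011 0 -1;0 0.001 0.014 0 -1;0 0.001 0.016 0 -1;0 0.001 0.018 0 -1;0 0.001 0.018 0 -1"
}}

```text
t: 4.75
position: [503.2, -46.9, 156.2]
orientation: [0.05, 0.999, 0.0, -0.0]
force: [0.0, -0.4, 0.0]
opening: 0.1
finger_force: 0.0
```

```bash
python3 look.py c3
```

```text
t 4.8 pos [503.3 -47.  156.4] F [-0.  -0.3 -0. ] open -0.2 tips 22.0 zaxis [-0.  0. -1.]
yaw -0.001
(503, -47, 160) -> [ 0.0003 -0.0001 -0.0036]
tip crop [259. 310.]
tip crop [262. 371.]
tab crop [258. 305.]
```

View pics/c3.png

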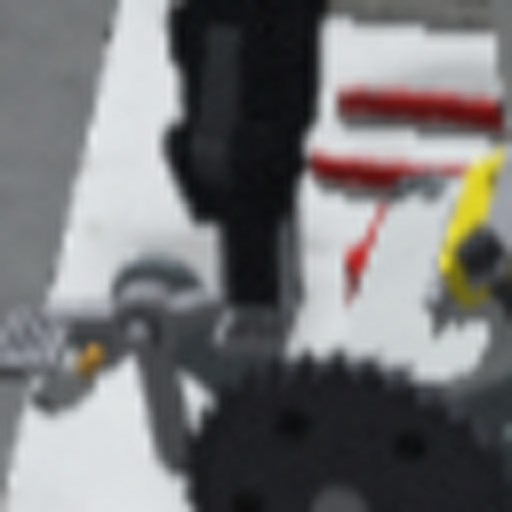

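Emit:
{"api": "carry_out", "payload": {
  "moves": "0 0 0.003 0 -1;0 0 0.005 0 -1;0 0 0.007 0 -1;0 0 0.008 0 -1;0 0 0.008 0 -1"
}}

```text
t: 5.3
position: [502.8, -46.9, 148.1]
orientation: [0.05, 0.999, 0.0, -0.001]
force: [0.1, 0.2, -0.3]
opening: 0.2
finger_force: 0.0
```

```bash
python3 look.py c4; python3 - <<'E'
from h import *
s=grab_frame("side")
for q in["release_tab","catch_tab","pawl_pin"]: print(q,pinpoint(q,s)[:1])
E
```

```text
t 5.35 pos [502.9 -46.9 148.2] F [0.4 0.3 0.8] open 0.0 tips 22.0 zaxis [-0.001  0.    -1.   ]
yaw -0.001
(503, -47, 160) -> [-0.0001 -0.0001 -0.0118]
tip crop [259. 333.]
tip crop [261. 393.]
tab crop [258. 305.]
release_tab [{'location': [259.8, 198.8], 'score': 0.49}]
catch_tab [{'location': [229.7, 201.5], 'score': 0.57}]
pawl_pin [{'location': [242.2, 198.9], 'score': 0.83}]
```

View pics/c4.png

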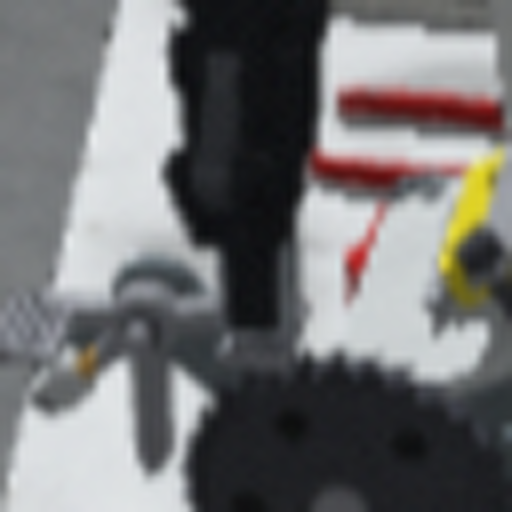

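Emit:
{"api": "carry_out", "payload": {
  "moves": "-0.001 0 0.003 0 -1;-0.002 0 0.005 0 -1;-0.003 0 0.007 0 -1;-0.003 0 0.007 0 -1;-0.003 0 0.007 0 -1"
}}

```text
t: 6.05
position: [506.3, -47.3, 141.4]
orientation: [0.05, 0.999, 0.0, -0.0]
force: [0.2, -0.6, -1.0]
opening: 0.1
finger_force: 0.0
```

```bash
python3 look.py c5; python3 - <<'E'
from h import *
s=grab_frame("side")
for q in["release_tab","catch_tab","pawl_pin"]: print(q,pinpoint(q,s)[:1])
# predicted catch rows: mesh z136 vs clear z150
print(proj(s,(434,-38,136)),proj(s,(437,-38,150)))
E
```

```text
t 6.1 pos [506.4 -47.3 141.5] F [ 0.8 -0.7 -0.8] open -0.1 tips 22.0 zaxis [-0.  0. -1.]
yaw -0.001
(503, -47, 160) -> [ 0.0034 -0.     -0.0185]
tip crop [271. 352.]
tip crop [273. 412.]
tab crop [258. 305.]
release_tab [{'location': [263.7, 203.0], 'score': 0.69}]
catch_tab [{'location': [228.0, 197.1], 'score': 0.53}]
pawl_pin [{'location': [240.7, 199.5], 'score': 0.67}]
[230.17211709 203.04768134] [231.02911032 198.2413765 ]
```

View pics/c5.png

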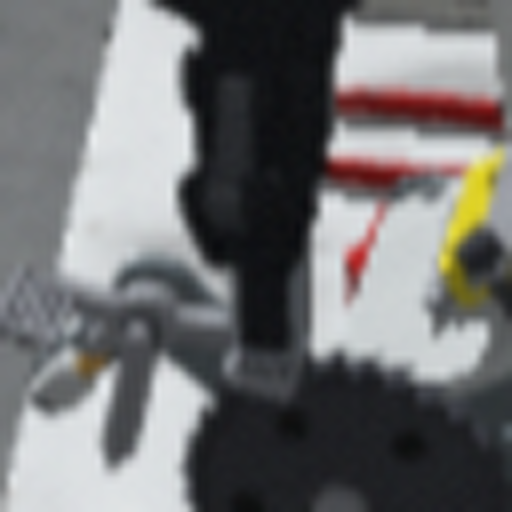

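Emit:
{"api": "carry_out", "payload": {
  "moves": "0 0 -0.04 0 -1;0 0 -0.074 0 -1;-0.035 0.03 -0.074 0 -1;-0.07 0.06 -0.074 0 -1;-0.1 0.085 -0.074 0 -1;-0.124 0.103 -0.074 0 -1;-0.124 0.103 -0.065 0 -1;-0.124 0.103 -0.05 0 -1"
}}

```text
t: 7.1
position: [640.9, 43.2, 191.4]
orientation: [0.05, 0.999, -0.0, 0.001]
force: [-0.2, -0.3, 0.5]
opening: -0.2
finger_force: 0.0
```

```bash
python3 - <<'E'
from h import *
s=grab_frame("side")
for q in["push_strip","catch_tab"]: print(q,pinpoint(q,s)[:1])
h=lambda t:np.array([538+.994*(128*np.cos(t)-16*np.sin(t)),54.5-.11*(128*np.cos(t)-16*np.sin(t)),82+128*np.sin(t)+16*np.cos(t)])
for t in(.56,.5,.4,.3): print(t,proj(s,h(t)).round(1))
rel(*[tuple(h(t).round(1)) for t in(.53,.45,.35,.25,.15,.05,0)])
E
```

```text
push_strip [{'location': [317.7, 176.3], 'score': 0.6}]
catch_tab [{'location': [231.6, 197.5], 'score': 0.93}]
0.56 [314.6 177.3]
0.5 [316.4 179.5]
0.4 [319.  183.4]
0.3 [321.1 187.4]
t 7.25 pos [638.6  42.5 190.2] F [ 0.  -0.6  0.3] open 0.6 tips 22.0 zaxis [-0.003  0.    -1.   ]
yaw -0.001
(np.float64(639.7), np.float64(43.2), np.float64(160.5)) -> [-0.0011  0.0009  0.0297]
(np.float64(645.6), np.float64(42.6), np.float64(152.1)) -> [-0.0071  0.0009  0.0381]
(np.float64(652.1), np.float64(41.9), np.float64(140.9)) -> [-0.0137  0.0008  0.0492]
(np.float64(657.3), np.float64(41.3), np.float64(129.2)) -> [-0.019   0.0008  0.0609]
(np.float64(661.4), np.float64(40.8), np.float64(116.9)) -> [-0.0231  0.0007  0.0732]
(np.float64(664.3), np.float64(40.5), np.float64(104.4)) -> [-0.0261  0.0007  0.0857]
(np.float64(665.2), np.float64(40.4), np.float64(98.0)) -> [-0.027   0.0007  0.0921]
```

Emit:
{"api": "carry_out", "payload": {
  "moves": "0 0.001 0.02 0 -1;-0.002 0.001 0.03 0 -1;-0.005 0.001 0.038 0 -1;-0.009 0.001 0.045 0 -1;-0.012 0.001 0.052 0 -1;-0.015 0.001 0.058 0 -1;-0.018 0.001 0.064 0 -1;-0.02 0.001 0.07 0 -1"
}}

```text
t: 8.05
position: [661.7, 40.6, 124.5]
orientation: [0.051, 0.999, -0.0, 0.002]
force: [-1.1, -2.0, 7.8]
opening: 0.2
finger_force: 4.3
```

```bash
cat > st.py <<'E'
from h import *
s=grab_frame("side")
for q in["push_strip","catch_tab"]: print(q,pinpoint(q,s)[:1])
h=lambda t:np.array([538+.994*(128*np.cos(t)-16*np.sin(t)),54.5-.11*(128*np.cos(t)-16*np.sin(t)),82+128*np.sin(t)+16*np.cos(t)])
for t in(.3,.2,.1,0): print(t,proj(s,h(t)).round(1))
rel(*[tuple(h(t).round(1)) for t in(.15,.05,0)])
E
python3 st.py
```

```text
push_strip [{'location': [323.7, 188.2], 'score': 0.64}]
catch_tab [{'location': [228.7, 200.1], 'score': 0.59}]
0.3 [321.1 187.4]
0.2 [322.7 191.5]
0.1 [323.8 195.7]
0 [324.4 199.8]
t 8.2 pos [661.5  40.7 123.5] F [ 2.3 -0.7  3.7] open 0.3 tips 22.0 zaxis [ 0.004 -0.001 -1.   ]
yaw -0.002
(np.float64(661.4), np.float64(40.8), np.float64(116.9)) -> [0.0002 0.     0.0066]
(np.float64(664.3), np.float64(40.5), np.float64(104.4)) -> [-0.0027  0.      0.0191]
(np.float64(665.2), np.float64(40.4), np.float64(98.0)) -> [-0.0036  0.      0.0255]
```

Emit:
{"api": "carry_out", "payload": {
  "moves": "0 0 0.006 0 -1;-0.001 0 0.012 0 -1;-0.002 0 0.017 0 -1;-0.003 0 0.021 0 -1;-0.003 0 0.024 0 -1;-0.003 0 0.024 0 -1"
}}

```text
t: 8.8
position: [666.6, 40.2, 100.5]
orientation: [0.051, 0.999, -0.0, 0.004]
force: [4.1, -1.4, 5.7]
opening: 0.4
finger_force: 3.2
```

Emit:
{"api": "carry_out", "payload": {
  "moves": "0 0 0.002 0 -1;0 0 0.004 0 -1;0 0 0.005 0 -1;0 0 0.005 0 -1"
}}

```text
t: 9.2
position: [667.2, 40.1, 96.3]
orientation: [0.051, 0.999, -0.001, 0.005]
force: [5.4, -3.2, 8.9]
opening: 0.3
finger_force: 4.2
```

Emit:
{"api": "carry_out", "payload": {
  "moves": "0 0 0.002 0 -1;0 0 0.004 0 -1;0 0 0.006 0 -1;0 0 0.006 0 -1"
}}

```text
t: 9.6
position: [667.3, 40.1, 95.9]
orientation: [0.051, 0.999, -0.001, 0.007]
force: [-6.6, -2.5, 34.5]
opening: 0.2
finger_force: 17.7
```

```bash
python3 st.py
```

```text
push_strip [{'location': [325.0, 199.9], 'score': 0.87}]
catch_tab [{'location': [231.7, 199.0], 'score': 0.76}]
0.3 [321.1 187.4]
0.2 [322.7 191.5]
0.1 [323.8 195.7]
0 [324.4 199.8]
t 9.75 pos [667.3  40.2  96. ] F [-7.  -1.6 34.9] open 0.2 tips 22.0 zaxis [ 0.013 -0.002 -1.   ]
yaw -0.002
(np.float64(661.4), np.float64(40.8), np.float64(116.9)) -> [ 0.0057  0.     -0.021 ]
(np.float64(664.3), np.float64(40.5), np.float64(104.4)) -> [ 0.0029  0.     -0.0085]
(np.float64(665.2), np.float64(40.4), np.float64(98.0)) -> [ 0.0021  0.     -0.0021]
```

Emit:
{"api": "carry_out", "payload": {
  "moves": "0 0 -0.02 0 -1;0 0 -0.06 0 -1;0 0 -0.105 0 -1;0.04 -0.02 -0.105 0 -1;0.085 -0.04 -0.105 0 -1;0.13 -0.06 -0.105 0 -1;0.175 -0.08 -0.105 0 -1;0.215 -0.1 -0.105 0 -1"
}}

```text
t: 10.55
position: [436.2, -36.6, 191.5]
orientation: [0.05, 0.999, 0.0, -0.0]
force: [0.7, -1.7, 0.6]
opening: -0.2
finger_force: 0.0
```

```bash
sed -i 's/^rel.*/rel((436,-38,150),(436,-38,165),(434,-38,136))/' st.py; python3 st.py; python3 -c "
from h import *
s=grab_frame('side');print(proj(s,(436,-38,150)),proj(s,(434,-38,136)))"
```

```text
push_strip []
catch_tab [{'location': [228.7, 198.8], 'score': 0.64}]
0.3 [321.1 187.4]
0.2 [322.7 191.5]
0.1 [323.8 195.7]
0 [324.4 199.8]
t 10.7 pos [436.  -36.7 191.7] F [ 1.4 -0.4 -0.3] open 0.3 tips 22.0 zaxis [-0.001  0.    -1.   ]
yaw -0.003
(436, -38, 150) -> [-0.0002 -0.0013  0.0417]
(436, -38, 165) -> [-0.0002 -0.0013  0.0267]
(434, -38, 136) -> [ 0.0018 -0.0015  0.0557]
[230.6106316  198.23251552] [230.17211709 203.04768134]
```

Emit:
{"api": "carry_out", "payload": {
  "moves": "0.001 -0.001 0.02 0 -1;0.001 -0.001 0.034 0 -1;0.001 -0.001 0.039 0 -1;0.001 -0.001 0.044 0 -1;0.002 -0.001 0.048 0 -1;0.003 -0.001 0.052 0 -1;0.003 -0.001 0.055 0 -1;0.003 -0.001 0.055 0 -1"
}}

```text
t: 11.55
position: [436.8, -37.1, 136.9]
orientation: [0.05, 0.999, 0.0, 0.001]
force: [-0.3, 0.7, 3.4]
opening: 0.0
finger_force: 1.5
```

```bash
python3 look.py c6;python3 st.py
```

```text
t 11.6 pos [436.8 -37.2 137. ] F [0.3 0.7 2.6] open 0.1 tips 22.0 zaxis [ 0.001  0.    -1.   ]
yaw -0.001
(503, -47, 160) -> [-0.0669 -0.0031 -0.0229]
tip crop [ 43. 340.]
tip crop [ 48. 400.]
tab crop [258. 305.]
push_strip [{'location': [326.3, 200.1], 'score': 0.61}]
catch_tab [{'location': [229.0, 203.7], 'score': 0.84}]
0.3 [321.1 187.4]
0.2 [322.7 191.5]
0.1 [323.8 195.7]
0 [324.4 199.8]
t 11.75 pos [436.7 -37.2 136.9] F [0.3 0.8 3.4] open -0.1 tips 22.0 zaxis [ 0.001  0.    -1.   ]
yaw -0.001
(436, -38, 150) -> [ 0.0006 -0.0009 -0.0131]
(436, -38, 165) -> [ 0.0006 -0.0009 -0.0281]
(434, -38, 136) -> [ 0.0026 -0.0011  0.0009]
```

View pics/c6.png

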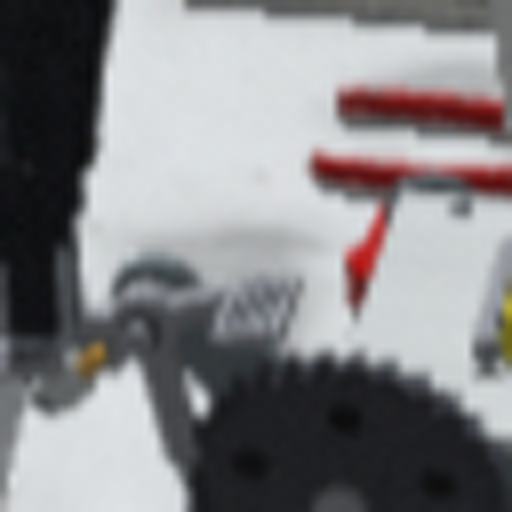

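Emit:
{"api": "carry_out", "payload": {
  "moves": "0 0 0.002 0 -1;0 0 0.004 0 -1;0 0 0.005 0 -1;0 0 0.005 0 -1;0 0 0.005 0 -1"
}}

```text
t: 12.25
position: [437.0, -37.3, 135.7]
orientation: [0.05, 0.999, -0.0, 0.002]
force: [-10.2, 2.8, 35.8]
opening: 0.1
finger_force: 18.0
```

Emit:
{"api": "carry_out", "payload": {
  "moves": "0 0 -0.02 0 -1;0 0 -0.06 0 -1;0 0 -0.09 0 -1;0.03 0 -0.11 0 -1;0.06 0 -0.11 0 -1;0.06 0 -0.11 0 -1"
}}

```text
t: 12.85
position: [373.4, -30.5, 241.8]
orientation: [0.051, 0.999, 0.0, -0.001]
force: [1.0, 0.3, 0.0]
opening: -0.0
finger_force: 0.0
```

```bash
python3 st.py; python3 - <<'E'
from h import *
s=grab_frame("side"); cv2.imwrite("pics/side9.png",s["frame"][:,:,::-1])
a=cv2.imread("pics/side0.png")
f=lambda i:cv2.resize(i[180:230,215:265],(400,400),interpolation=cv2.INTER_CUBIC)
cv2.imwrite("pics/cmp.png",np.hstack([f(a),f(s["frame"][:,:,::-1])]))
E
```

```text
push_strip [{'location': [325.2, 198.6], 'score': 0.79}]
catch_tab [{'location': [230.9, 204.0], 'score': 0.63}]
0.3 [321.1 187.4]
0.2 [322.7 191.5]
0.1 [323.8 195.7]
0 [324.4 199.8]
t 13.0 pos [376.7 -31.3 241.4] F [ 0.5 -0.1  0.5] open -0.1 tips 22.0 zaxis [ 0.001 -0.    -1.   ]
yaw -0.001
(436, -38, 150) -> [-0.0596 -0.0007  0.0914]
(436, -38, 165) -> [-0.0597 -0.0007  0.0764]
(434, -38, 136) -> [-0.0576 -0.0009  0.1054]
```

View pics/cmp.png

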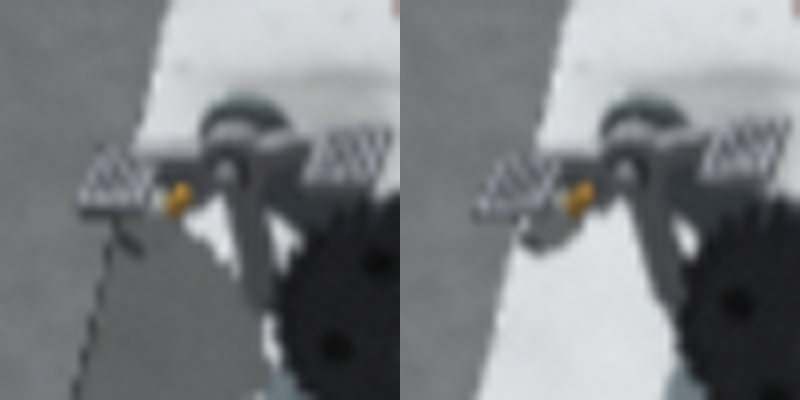

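```bash
python3 -c "
from h import *
print(order.finish_job())"
```

```text
the job is handed in; nothing more can be done
None
```

I handed the job in at about 13 s of the 51 s allowed; the hand-in gave no verdict. The pawl was pressed clear and the plate pushed flat onto its stop (about 35 N). The pawl was then pressed back to a hard stop, and the last picture shows it in the teeth. The arm is clear and never went near the loose tools.

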